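# Lock the specimen hold-down bar with its hairpin clip

### The job

Lock the specimen down: first press the raised hold-down bar fully down over the drilled post. Then draw the hairpin clip out of its black park block by the legs, lay it flat on the raised rubber rest and let go, take it again by its grip block, and slide its straight leg through the cross hole of the post until the bow of the sprung leg has snapped round the shank. Let go of the clip there and leave everything else on the bench where it stands.

Things in the scene. Friction and masses are not known exactly. Their poses are not given: they have to be found in the camera images.
- fixture: Fixed grey clamping fixture, base 190 x 110 x 30 mm high. Origin: centre of its underside; x runs along the bar from post to hinge. A round upright steel post, 22 mm in diameter, stands at x = -50, y = 0, top 71 mm above the bench. A puck (44 mm across, top at 42 mm) is fixed at x = 20 mm. Hinge axis along y at x = 75 mm, 49 mm up, between lugs 60 mm high.
- hole (a point): Centre of the cross hole in the post, on the post's axis, 57 mm above the bench. The hole runs right through the post along the fixture's y (square to the bar) and is 9 mm wide and 8 mm high; it can be entered from either side. With the bar down, its top face is 5 mm below this point.
- bar (a joint): Hold-down bar, an aluminium strip 145 long x 42 wide x 6 mm thick with a 28 mm eye that goes over the post; value = angle above closed in rad, 0 = fully down and level (top face 52 mm above the bench), starts 0.4 to 0.75. A stiff hinge: it stays where it is left, and goes down under a push of 1 to 4 N, to a hard stop at 0.
- bar_push (a point): Point on the top face of the bar, on its centre line, 75 mm from the hinge axis and 45 mm from the post's axis when closed: a place to press. It moves with the bar; closed it lies at fixture x = 0, y = 0, 52 mm above the bench.
- clip_grip (a point): Steel hairpin clip, 38 to 62 g; point = centre of its dark grip block (30 along x, 20 wide in y, 12 mm high). Clip's x runs along the legs towards their tips, z up as it lies flat; underside 6 mm below this point. A wire bend reaches 25 mm behind it. The straight leg, 5 mm thick, lies at y = -6 mm, 3 mm below this point, round tip at x = 73 mm. It balances about 15 mm in front of this point.
- clip_legs (a point): Point between the clip's legs, 50 mm in front of clip_grip and 3 mm below it. Here both legs are 16 mm wide over all and can be pinched from above across y. The sprung leg (4 mm wire) turns outwards only, about its root at y = +3.5 mm; its axis is at y = +6.5 at x = 45, +3.5 at x = 53, and flares to +11 mm at its tip, x = 64. It springs about 4 mm to pass the shank.
- clip_seat (a point): Point of the straight leg's axis that lies on the post's axis when the clip is home: 45 mm in front of clip_grip, at clip y = -6 mm, 3 mm below clip_grip. Home = this point at the centre of the cross hole. Pushing home takes about 3 to 10 N along the clip's x.
- park: Fixed black park block, x from -32 to +30 mm, 50 wide, 41 mm high. Origin: on its underside. The clip lies in its slot, grip block hidden under the roof (ends at x = 20 mm), legs sticking out to the block's +x, free of the bench. Slot floor 20 mm above the bench, slot 24 wide, 15 mm high. clip_grip starts at x = 2 mm, y = 0 (+-1): draw it at least 35 mm along +x before lifting.
- rest_top (a point): Centre of the flat top of the fixed raised grey rubber rest, 60 (x) x 80 (y) x 20 mm high; the top is 20 mm above the bench. The clip may lie with its grip block over this point and its legs overhanging the edge.
- jar: Amber jar, 48 mm across, 60 mm high. A bystander: leave it where it is. Origin: centre of its underside.
- tweezers: Steel tweezers, 110 x 16 mm, 7 mm high, lying. A bystander: leave it where it is. Origin: centre of its underside.
- slidebox: Open grey slide box, 100 x 70 x 30 mm. A bystander: leave it where it is. Origin: centre of its underside.
- plainpin: Upright steel pin without a cross hole, 22 mm in diameter, 59 mm high, on a 32 mm head. A bystander: leave it where it is. Origin: centre of its underside.
- driver: Screwdriver with a black handle, 150 mm long, lying. A bystander: leave it where it is. Origin: centre of its underside.
- vial: Small closed glass vial, 28 mm across, 50 mm high. A bystander: leave it where it is. Origin: centre of its underside.

How it is judged:
By the outcome, as a careful person would: the job done as asked, in the order asked, and still so for the second after the job is handed in, with the robot touching nothing.
It also fails if it takes over 67 s, if anything falls off the work surface, if the arm or the gripper's body presses on something with over 40 N, if the wrist force passes 120 N, or if a joint passes its speed limit or range.

### The arm

A 7-joint arm with a two-finger parallel gripper is mounted at the origin on the work surface. World frame = base frame: x ahead of the robot, y to its left, z up, the work surface at z = 0. Lengths are in mm, angles in rad, forces in N, time in s.
With the tool pointing down it reaches from about 400 to 900 mm from the base axis. Payload 5.5 kg.
Tool frame: the origin (TCP) lies at the very end of the fingers, on their centre line; the grasp point (between the pads) lies 19 mm behind it; z points along the fingers, y is the direction in which the jaws open and shut (so a half turn about z gives the same grasp; the last joint's range is limited). The gripper opens to 85 mm and grips with 20 to 120 N. Pads are 22 mm wide; open, the fingers measure 114 mm over their backs; the gripper's body (76 mm by 85 mm) begins 54 mm behind the grasp point. The pads swing forward as they close: fully open they stand 13 mm farther back than shut.
Start: joints at [-1.073, 0.501, -0.427, 1.55, 0.221, 1.138, -0.21], TCP at [151.183, 632.174, 231.31] pointing down, gripper open.
Joint ranges: [-2.88, 2.88], [-0.31, 2.03], [-1.54, 1.56], [0.2, 2.42], [-1.41, 4.55], [0.19, 2.02], [-2.57, 2.57]. Speed limits (rad/s): [2.57, 2.57, 3.14, 3.14, 3.14, 3.14, 3.14].

### API

Orientations are given as a rotation vector (axis times angle).
In Python, from workcell import * gives the robot as it stands. The module is installed in compiled form; this text tells all that it offers.
- The arm moves only by the shell command python3 -m crank 'ROWS'. ROWS is JSON, a list that holds one entry, the list of rows, each a list of 7 numbers: the turn, a rotation vector about the tool's x, y, z each as a share of 30 degrees, from -1 to 1, then the shift along the tool's x, y, z each as a share of 0.3 m, from -1 to 1, then the finger opening in mm, from 0 to 85.4. A call has 1 to 20 rows; each row is the pose to reach, as a shift and turn from the pose commanded when the call began, along the tool's axes at that moment; what a row does not reach only later rows make up. A row lasts 1/12 s, in which the tool goes at most 41.7 mm and 7.16 degrees, less where a joint would pass 70% of its speed; a pose out of reach is approached as far as the arm can. A call with a number of a shift or a turn outside -1 to 1 is refused whole. A call with a gripper value outside its range is refused whole. The fingers move at their own pace and stop on an object; the grip force is fixed at half the most. Time passes only in rows, so rows that repeat a pose let the fingers close. It gives the time, the measured TCP pose, the force and the opening at its end, in the units of the state.
- state(): the state, without advancing time (a new reading comes with each control period).
- grab_frame(name): name is "scene" or "top"; returns a dict with "img" (384x512x3 uint8, blue, green, red), "fov_y" (degrees; the focal length in pixels is half the picture's height over the tangent of half this angle, whatever the lens; pixels are square), "cx", "cy" (the principal point, pixels), "k1" (the pictures are not rectified: a ray, as slopes to the right and down, at radius r is drawn at 1 + k1 r^2 times it, then the intrinsics apply), "rvec" (rotation vector, rad) and "tvec" (3), from world to camera coordinates, as OpenCV has them. Camera axes: x right, y down, z forward; pixel columns grow to the right and rows downward; lengths in mm; the calibration is good to about 2 mm. A picture is of the moment at which its call begins. There is no depth.
- hand_in(): hands the job in, once; it reports no verdict.
The state is a dict: "t": time; "joint_pos": joint angles; "joint_velocities": joint speeds; "effort": joint torques, N m; "eef_pos": TCP position; "orientation": TCP orientation; "wrist_force": force on the tool from outside, world axes, zero at the start; "ft_torque": the same for the moment, N m; "gripper_width": finger opening in mm.
Only numpy, scipy, OpenCV 4.12 (cv2) and the standard library are available. Lean on these libraries where they do the work, as an engineer would, in place of code of your own. Each camera call takes 0.05 s, during which the arm holds its last target. There are 200 camera calls.

## Working session

There is one attempt and no reset: what is moved stays moved. The work goes in short steps, Python scripts to look and compute and a shell command to move; the robot and the scene stay as the last step left them, time stands still between calls to the robot, and variables do not carry over. Pictures are saved under pics/ and viewed, about 8 in all and at most 12, crops included, and the job is handed in when it is done.

```bash
mkdir -p pics; cat > h.py <<'E'
from workcell import *
import numpy as np, cv2
from scipy.spatial.transform import Rotation as R
def cam(n):
    f=grab_frame(n); return f
def save(f,name,crop=None,s=1):
    im=f["img"]
    if crop: x0,y0,x1,y1=crop; im=im[y0:y1,x0:x1]
    im=cv2.resize(im,None,fx=s,fy=s,interpolation=cv2.INTER_CUBIC); cv2.imwrite("pics/"+name+".png",im)
def K(f):
    F=f["img"].shape[0]/2/np.tan(np.radians(f["fov_y"]/2)); return np.array([[F,0,f["cx"]],[0,F,f["cy"]],[0,0,1]]),np.array([f["k1"],0,0,0,0.])
def proj(f,P):
    k,d=K(f); return cv2.projectPoints(np.float64(P).reshape(-1,1,3),np.float64(f["rvec"]),np.float64(f["tvec"]),k,d)[0][:,0]
def ray(f,uv):
    k,d=K(f); n=cv2.undistortPoints(np.float64(uv).reshape(-1,1,2),k,d)[:,0]
    Rm=cv2.Rodrigues(np.float64(f["rvec"]))[0]; c=-Rm.T@np.ravel(f["tvec"])
    return c,(Rm.T@np.c_[n,np.ones(len(n))].T).T
def atz(f,uv,z):
    c,d=ray(f,uv); z=np.broadcast_to(z,len(d)); return c+d*((z-c[2])/d[:,2])[:,None]
def goal(pos,Rg):
    "tool-frame units for move from current measured pose"
    s=state(); R0=R.from_rotvec(s["orientation"])
    dt=R0.inv().apply(np.array(pos)-s["eef_pos"])/300
    dr=(R0.inv()*Rg).as_rotvec()/np.radians(30)
    return np.round(np.r_[dr,dt],4)
E
python3 - <<'E'
from h import *
for n in("scene","top"):
    f=cam(n); save(f,n+"0",s=1.5); print(n,f["fov_y"],f["k1"],ray(f,[[256,192]]))
s=state();print(s)
print(R.from_rotvec(s["orientation"]).as_matrix().round(3))
E
```

```text
scene 54.60393472568111 0.0036353724411340477 (array([1172.42491531,   40.87157085,  652.37548078]), array([[-0.70431606, -0.02859424, -0.70953923]]))
top 50.191062808186 -0.08846694173951575 (array([524.91105051,  18.0978323 , 972.33266149]), array([[ 0.07120511, -0.02714311, -0.99709682]]))
{'t': 0.1, 'joint_pos': array([-1.07279056,  0.50178996, -0.42678715,  1.55133185,  0.22078536,
        1.1382671 , -0.21032605]), 'joint_velocities': array([-0.0014998 , -0.00199341, -0.00131998, -0.0030534 ,  0.00063904,
        0.00069155, -0.00214418]), 'effort': array([-1.13582419e-02, -5.70813668e+01, -5.83900273e+00, -2.81750697e+01,
        1.04500496e-02,  5.39274886e-03,  2.52716035e-06]), 'eef_pos': array([151.1256323 , 631.55942385, 230.34440921]), 'orientation': array([-3.67958519e-01, -3.11968002e+00,  2.71045807e-03]), 'wrist_force': array([0.41738825, 0.84990339, 0.40414145]), 'ft_torque': array([-0.01985318, -0.00715053,  0.02418244]), 'gripper_width': 85.44671084550639}
[[-0.973  0.233 -0.   ]
 [ 0.233  0.973 -0.002]
 [ 0.    -0.002 -1.   ]]
```

View pics/scene0.png

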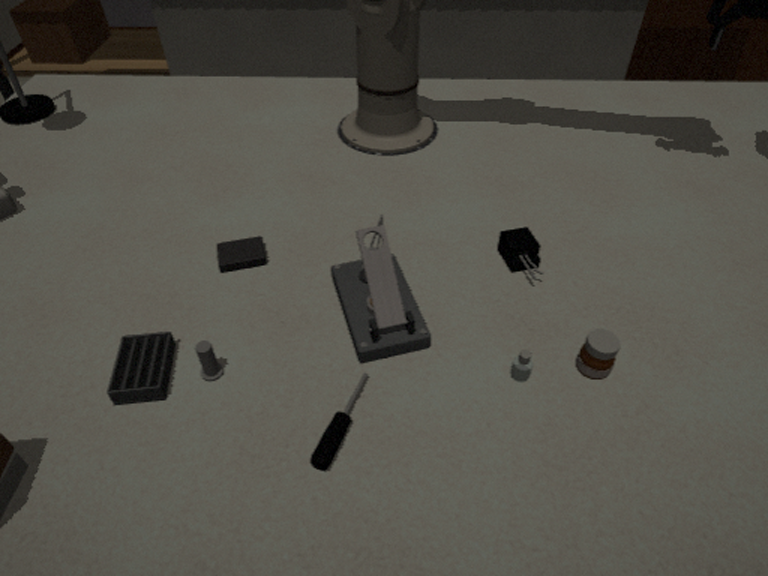

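View pics/top0.png

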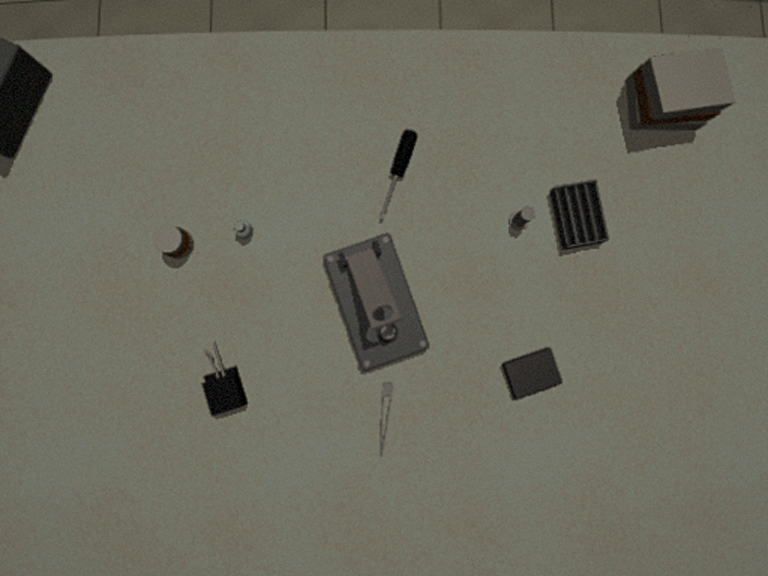

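The scene view shows the bar raised on the fixture. In the top view (zoomed pixels), the fixture is near (376,302), the park block near (224,391) with its legs pointing up, and the rest near (531,373). Next I'll enlarge these in the top view.

```bash
python3 - <<'E'
from h import *
f=cam("top"); im=f["img"]; np.save("top0.npy",f,allow_pickle=True); np.save("scene0.npy",cam("scene"),allow_pickle=True)
def c(x0,y0,w,h,s): 
    a=cv2.resize(im[y0:y0+h,x0:x0+w],None,fx=s,fy=s,interpolation=cv2.INTER_CUBIC); return cv2.convertScaleAbs(a,alpha=1.8)
A=c(205,148,90,105,5) #450x525
B=c(128,222,48,60,5) #240x300
C=c(328,227,52,44,5) #260x220
o=np.zeros((530,720,3),np.uint8); o[:525,:450]=A;o[:300,455:695]=B;o[305:525,455:715]=C
cv2.imwrite("pics/m.png",o)
E
```

```text
(no output)
```

View pics/m.png

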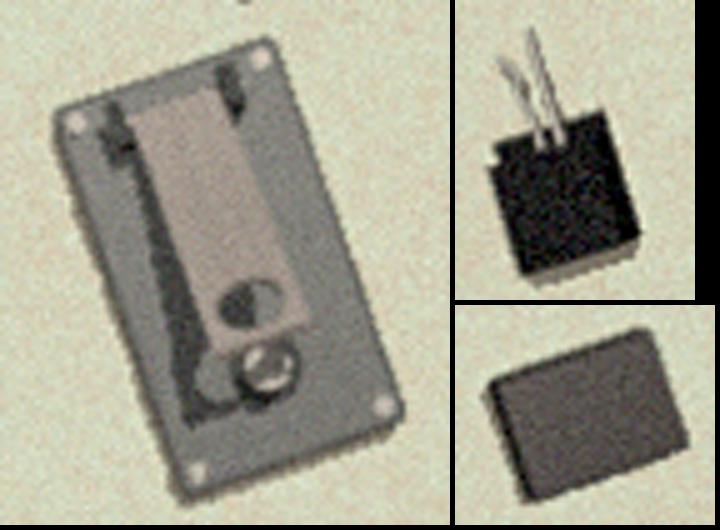

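The montage gives clear corners: fixture at (55,108), (268,38), (403,410), (183,490); park roof at (606,112), (637,237), (525,275); rest at (490,380), (648,328), (690,450), (532,500).

```bash
cat > fit.py <<'E'
from h import *
from scipy.optimize import least_squares
f=np.load("top0.npy",allow_pickle=True).item()
def fit(obj,uv,g):
    obj=np.float64(obj)
    def P(p):
        c,s=np.cos(p[2]),np.sin(p[2]); q=obj.copy(); q[:,0]=p[0]+c*obj[:,0]-s*obj[:,1]; q[:,1]=p[1]+s*obj[:,0]+c*obj[:,1]; return q
    r=least_squares(lambda p:(proj(f,P(p))-uv).ravel(),g,x_scale=[100,100,1]); return r.x,(proj(f,P(r.x))-uv).round(2)
A=np.array([[55,108],[268,38],[403,410],[183,493]])/5+[205,148]
B=np.array([[606,112],[637,237],[525,275],[494,148]])-[455,0];B=B/5+[128,222]
C=np.array([[490,380],[648,328],[690,450],[532,500]])-[455,305];C=C/5+[328,227]
# generic world estimates
for n,uv,z in(("fix",A,30),("park",B,41),("rest",C,20)):
    w=atz(f,uv,z); print(n,w.round(0).tolist(),np.linalg.norm(np.diff(w,axis=0),axis=1).round(1))
# fixture: hinge end = top of image
print(fit([[95,55,30],[95,-55,30],[-95,-55,30],[-95,55,30]],A,[550,30,.2]))
print(fit([[30,-25,41],[-32,-25,41],[-32,25,41],[30,25,41]],B,[430,250,.2]))
print(fit([[30,40,20],[30,-40,20],[-30,-40,20],[-30,40,20]],C,[450,-200,.2]))
E
python3 fit.py
```

```text
fix [[646.0, 84.0, 30.0], [677.0, -15.0, 30.0], [504.0, -74.0, 30.0], [468.0, 28.0, 30.0]] [103.9 182.9 107.8]
park [[476.0, 216.0, 41.0], [420.0, 202.0, 41.0], [404.0, 253.0, 41.0], [461.0, 267.0, 41.0]] [58.  53.5 58.9]
rest [[473.0, -190.0, 20.0], [496.0, -266.0, 20.0], [438.0, -284.0, 20.0], [417.0, -208.0, 20.0]] [79.  60.3 78.7]
(array([5.73498805e+02, 5.62187989e+00, 3.18328546e-01]), array([[-1.57, -0.36],
       [ 0.72, -1.76],
       [ 1.07,  1.34],
       [-0.2 ,  0.71]]))
(array([4.41134081e+02, 2.34933256e+02, 2.65488110e-01]), array([[-1.2 , -0.12],
       [-0.  ,  1.41],
       [ 1.17, -0.09],
       [ 0.04, -1.21]]))
(array([ 4.55908184e+02, -2.36918951e+02,  2.91260422e-01]), array([[ 0.04, -0.04],
       [ 0.4 , -0.26],
       [-0.05, -0.25],
       [-0.39,  0.54]]))
```

```bash
cat > ov.py <<'E'
from h import *
def T(p,o):
    o=np.float64(o).reshape(-1,3); c,s=np.cos(p[2]),np.sin(p[2]); return np.c_[p[0]+c*o[:,0]-s*o[:,1],p[1]+s*o[:,0]+c*o[:,1],o[:,2]]
def box(x0,x1,y0,y1,z): return [[x0,y0,z],[x1,y0,z],[x1,y1,z],[x0,y1,z],[x0,y0,z]]
def circ(x,y,z,r): a=np.linspace(0,2*np.pi,25); return np.c_[x+r*np.cos(a),y+r*np.sin(a),0*a+z]
def clipL(y0=0): return [[[0,-10,6],[30/2,-10,6],[15,10,6],[-15,10,6],[-15,-10,6],[0,-10,6]],[[15,-6,-3],[73,-6,-3]],[[15,3.5,-3],[45,6.5,-3],[53,3.5,-3],[64,11,-3]]]
def draw(f,pls,crop,s,gain=1.8):
    x0,y0,x1,y1=crop
    a=cv2.convertScaleAbs(cv2.resize(f["img"][y0:y1,x0:x1],None,fx=s,fy=s,interpolation=cv2.INTER_CUBIC),alpha=gain)
    for p in pls:
        q=((proj(f,p)-[x0,y0]+.5)*s-.5)
        cv2.polylines(a,[np.round(q*8).astype(np.int32)],False,(0,0,255),1,cv2.LINE_AA,3)
    return a
def fixt(p): return [T(p,o) for o in(box(-95,95,-55,55,30),box(-95,95,-55,55,0),circ(-50,0,71,11),circ(-50,0,30,11),circ(20,0,42,22))]
def parkm(p): return [T(p,box(-32,30,-25,25,41)),T(p,box(-32,30,-25,25,0))]
def restm(p): return [T(p,box(-30,30,-40,40,20)),T(p,box(-30,30,-40,40,0))]
E
python3 - <<'E'
from ov import *
from fit import fit
f=np.load("top0.npy",allow_pickle=True).item();g=np.load("scene0.npy",allow_pickle=True).item()
S=np.array([[75,122],[262,55],[385,403],[197,472]])/5+[205,148]
w=atz(f,S,30); c=w.mean(0); d=w[0]+w[1]-w[2]-w[3]; e=w[0]+w[3]-w[1]-w[2]
print(c,np.arctan2(d[1],d[0]),np.arctan2(-e[0],e[1]),atz(f,[[267/5+205,367/5+148]],71))
F=[c[0],c[1],(np.arctan2(d[1],d[0])*2+np.arctan2(-e[0],e[1]))/3]
P=[441,235,.26];Rr=[456,-237,.285]
cg=lambda a:[T(P,[[2+x,y,26+z] for x,y,z in l]) for l in a]
o=np.zeros((590,800,3),np.uint8)
def put(a,x,y): o[y:y+a.shape[0],x:x+a.shape[1]]=a
put(draw(f,fixt(F),(205,148,290,256),4),0,0)
put(draw(g,fixt(F),(215,135,295,245),5)[:,:],345,0) if 0 else put(draw(g,fixt(F),(215,137,293,245),4),345,0)
put(draw(f,parkm(P)+cg(clipL()),(128,222,170,282),4),0,440) if 0 else put(draw(f,parkm(P)+cg(clipL()),(130,222,170,282),3),662,0)
put(draw(g,parkm(P)+cg(clipL()),(325,145,370,195),3),662,190)
put(draw(f,restm(Rr),(328,227,380,271),3),0,445)
put(draw(g,restm(Rr),(140,152,185,186),3),200,445)
cv2.imwrite("pics/ov1.png",o); print(F)
E
```

```text
fix [[646.0, 84.0, 30.0], [677.0, -15.0, 30.0], [504.0, -74.0, 30.0], [468.0, 28.0, 30.0]] [103.9 182.9 107.8]
park [[476.0, 216.0, 41.0], [420.0, 202.0, 41.0], [404.0, 253.0, 41.0], [461.0, 267.0, 41.0]] [58.  53.5 58.9]
rest [[473.0, -190.0, 20.0], [496.0, -266.0, 20.0], [438.0, -284.0, 20.0], [417.0, -208.0, 20.0]] [79.  60.3 78.7]
(array([5.73498805e+02, 5.62187989e+00, 3.18328546e-01]), array([[-1.57, -0.36],
       [ 0.72, -1.76],
       [ 1.07,  1.34],
       [-0.2 ,  0.71]]))
(array([4.41134081e+02, 2.34933256e+02, 2.65488110e-01]), array([[-1.2 , -0.12],
       [-0.  ,  1.41],
       [ 1.17, -0.09],
       [ 0.04, -1.21]]))
(array([ 4.55908184e+02, -2.36918951e+02,  2.91260422e-01]), array([[ 0.04, -0.04],
       [ 0.4 , -0.26],
       [-0.05, -0.25],
       [-0.39,  0.54]]))
[572.9848821    4.48632156  30.        ] 0.3198706906263259 0.3313475128283973 [[524.50074996 -10.5273365   71.        ]]
[np.float64(572.9848820981802), np.float64(4.486321560976791), np.float64(0.3236962980270164)]
```

View pics/ov1.png

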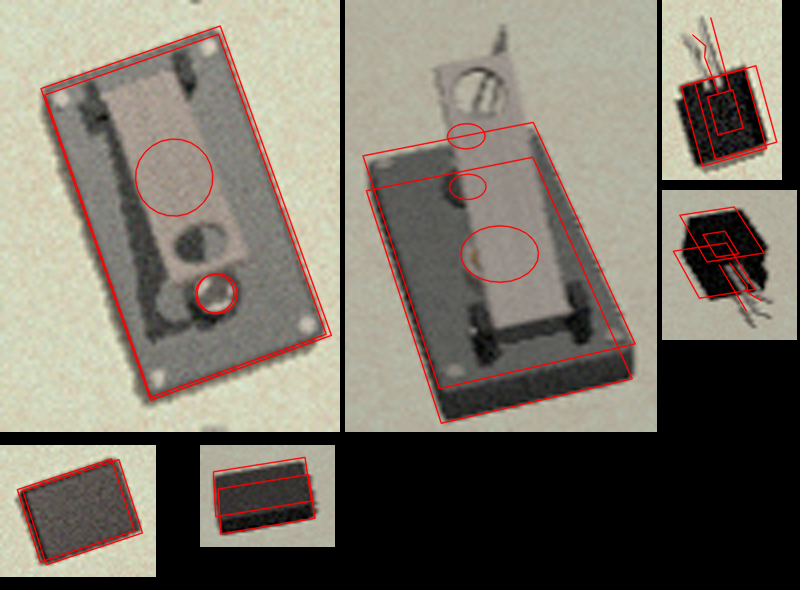

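The fixture and rest overlays are within about 1 px. The park overlay is about 4 mm too low in y, so I'll refine all three with silhouette fits over both cameras.

```bash
cat > sil.py <<'E'
from ov import *
from scipy.optimize import minimize
fs=[np.load(n+"0.npy",allow_pickle=True).item() for n in("top","scene")]
def mask(f,parts,roi,s=4):
    x0,y0,x1,y1=roi; m=np.zeros(((y1-y0)*s,(x1-x0)*s),np.uint8)
    for p in parts:
        q=((proj(f,p)-[x0,y0]+.5)*s-.5).astype(np.float32); cv2.fillPoly(m,[np.round(cv2.convexHull(q)*16).astype(np.int32)],255,shift=4)
    return cv2.resize(m,(x1-x0,y1-y0),interpolation=cv2.INTER_AREA)/255.
def cost(p,parts,rois,obs):
    return sum(np.abs(mask(f,parts(p),r)-o).sum() for f,r,o in zip(fs,rois,obs))
def b(p,x0,x1,y0,y1,z0,z1): return np.r_[T(p,box(x0,x1,y0,y1,z0)),T(p,box(x0,x1,y0,y1,z1))]
def park(p): return [b(p,-32,30,-25,25,0,41)]
def rest(p): return [b(p,-30,30,-40,40,0,20)]
def fix(p):
    c,s=np.cos(p[3]),np.sin(p[3]); bar=[]
    for u in(0,145):
        for h in(-3,3):
            for y in(-21,21): bar.append([75-u*c+h*s,y,49+u*s+h*c])
    return [b(p,-95,95,-55,55,0,30),T(p,bar),b(p,-61,-39,-6,6,0,71)]
def run(name,parts,rois,thr,g,mm):
    obs=[]
    for f,r in zip(fs,rois):
        a=cv2.GaussianBlur(f["img"],(0,0),.6)[r[1]:r[3],r[0]:r[2]].astype(float).mean(2); bg=np.percentile(a,85); dk=thr
        obs.append(np.clip((bg-a)/(bg-dk),0,1)>.5 if mm else 0)
    best=None
    for k in range(3):
        r=minimize(cost,g,args=(parts,rois,[o.astype(float) for o in obs]),method="Nelder-Mead",options=dict(initial_simplex=[g]+[np.array(g)+d for d in np.diag([5,5,.06,.08][:len(g)])],xatol=.02,fatol=.01)); g=list(r.x)
    print(name,r.x.round(3),round(r.fun,1),[int(o.sum()) for o in obs])
    return r.x
if __name__=="__main__":
    run("park",park,[(134,240,172,284),(326,145,366,182)],15,[441,238,.26],1)
    run("rest",rest,[(328,225,384,272),(140,152,185,188)],45,[456,-237,.285],1)
    for t in(60,80): run("fix",fix,[(208,150,292,252),(216,146,296,245)],t,[573,4.5,.324,.5],1)
    f=fs[0]; print(f["img"][160,250],f["img"][250,356],f["img"][200,215],f["img"][262,150])
E
python3 sil.py
```

```text
park [4.39971e+02 2.41694e+02 2.73000e-01] 136.3 [712, 660]
rest [ 4.56252e+02 -2.36019e+02  3.09000e-01] 101.9 [957, 661]
fix [5.72569e+02 6.00100e+00 3.23000e-01 4.75000e-01] 1353.5 [3992, 2846]
fix [5.73094e+02 5.78300e+00 3.23000e-01 6.57000e-01] 508.6 [4217, 3809]
[55 55 60] [44 42 48] [101 111 115] [27 18 17]
```

```bash
cat >> h.py <<'E'
def down(clipx):
    "tool down, tool -x along world angle clipx"
    x=-np.array([np.cos(clipx),np.sin(clipx),0]); z=np.array([0,0,-1.]); return R.from_matrix(np.c_[x,np.cross(z,x),z])
E
python3 -c "
from h import *
print(goal([362,319,200],down(.1)), goal([573,6,170],down(.32)))"
```

```text
[-2.200e-03 -5.000e-04 -6.392e-01 -9.262e-01 -8.504e-01  1.031e-01] [-2.1000e-03 -8.0000e-04 -1.0594e+00 -1.8529e+00 -1.7014e+00  2.0400e-01]
```

```bash
r='[0,0,-0.64,-0.926,-0.85,0.1,0]'; python3 -m crank '[[[0,0,-0.64,-0.926,-0.85,0.1,0],[0,0,-0.64,-0.926,-0.85,0.1,0],[0,0,-0.64,-0.926,-0.85,0.1,0],[0,0,-0.64,-0.926,-0.85,0.1,0],[0,0,-0.64,-0.926,-0.85,0.1,0],[0,0,-0.64,-0.926,-0.85,0.1,0],[0,0,-0.64,-0.926,-0.85,0.1,0],[0,0,-0.64,-0.926,-0.85,0.1,0],[0,0,-0.64,-0.926,-0.85,0.1,0],[0,0,-0.64,-0.926,-0.85,0.1,0],[0,0,-0.64,-0.926,-0.85,0.1,0],[0,0,-0.64,-0.926,-0.85,0.1,0],[0,0,-0.64,-0.926,-0.85,0.1,0],[0,0,-0.64,-0.926,-0.85,0.1,0]]]'
python3 -c "
from h import *
print(goal([573,6,160],down(.32)),state()['joint_pos'])"
```

```text
t: 1.37
eef_pos: [361.0, 321.3, 201.5]
orientation: [0.163, -3.137, -0.001]
wrist_force: [-0.3, 0.2, -0.4]
gripper_width: 0.2
[ 1.7000e-03  1.0000e-04 -4.1320e-01 -5.9430e-01 -1.1186e+00  1.3730e-01] [-0.42718587  0.23093582 -0.40263925  1.99012526  0.11038171  0.94077496
  0.78908461]
```

```bash
python3 -m crank '[[[0,0,-0.41,-0.59,-1,0.13,0],[0,0,-0.41,-0.59,-1,0.13,0],[0,0,-0.41,-0.59,-1,0.13,0],[0,0,-0.41,-0.59,-1,0.13,0],[0,0,-0.41,-0.59,-1,0.13,0],[0,0,-0.41,-0.59,-1,0.13,0],[0,0,-0.41,-0.59,-1,0.13,0],[0,0,-0.41,-0.59,-1,0.13,0],[0,0,-0.41,-0.59,-1,0.13,0],[0,0,-0.41,-0.59,-1,0.13,0],[0,0,-0.41,-0.59,-1,0.13,0]]]'
python3 -c "
from h import *
print(goal([573,6,50],down(.32)),state()['joint_pos'])"
```

```text
t: 2.28
eef_pos: [568.6, 38.6, 161.7]
orientation: [0.491, -3.102, -0.001]
wrist_force: [0.5, 0.8, 0.2]
gripper_width: 0.1
[ 0.0011 -0.0014 -0.0121  0.0194 -0.1082  0.3721] [ 0.06996946  0.41596594 -0.23187841  1.82430417  0.11681673  0.91537346
  1.67023111]
```

```bash
python3 -m crank '[[[0,0,-0.01,0.02,-0.108,0,0],[0,0,-0.01,0.02,-0.108,0,0],[0,0,-0.01,0.02,-0.108,0.08,0],[0,0,-0.01,0.02,-0.108,0.14,0],[0,0,-0.01,0.02,-0.108,0.17,0],[0,0,-0.01,0.02,-0.108,0.2,0],[0,0,-0.01,0.02,-0.108,0.23,0],[0,0,-0.01,0.02,-0.108,0.26,0],[0,0,-0.01,0.02,-0.108,0.285,0],[0,0,-0.01,0.02,-0.108,0.31,0],[0,0,-0.01,0.02,-0.108,0.33,0],[0,0,-0.01,0.02,-0.108,0.345,0],[0,0,-0.01,0.02,-0.108,0.355,0],[0,0,-0.01,0.02,-0.108,0.36,0],[0,0,-0.01,0.02,-0.108,0.365,0]]]'
```

```text
t: 3.53
eef_pos: [572.6, 6.1, 52.7]
orientation: [-0.501, 3.101, 0.0]
wrist_force: [-1.2, -1.4, 1.4]
gripper_width: -0.0
```

Not yet at the stop, so I'll press on gently.

```bash
python3 -m crank '[[[0,0,0,0,0,0.005,0],[0,0,0,0,0,0.01,0],[0,0,0,0,0,0.015,0],[0,0,0,0,0,0.015,0]]]'; python3 -m crank '[[[0,0,0,0,0,0.008,0],[0,0,0,0,0,0.008,0],[0,0,0,0,0,0.008,0]]]'
```

```text
t: 3.87
eef_pos: [572.8, 6.1, 51.7]
orientation: [-0.501, 3.101, -0.001]
wrist_force: [-11.3, -0.5, 28.1]
gripper_width: 0.1
t: 4.12
eef_pos: [572.9, 6.0, 51.4]
orientation: [-0.501, 3.101, -0.002]
wrist_force: [-17.1, -0.8, 46.4]
gripper_width: -0.1
```

```bash
python3 -c "
from h import *
print(goal([487,255,130],down(.27)))"
```

```text
[-3.000e-03  7.000e-04  9.570e-02  1.060e-02  8.775e-01 -2.633e-01]
```

```bash
python3 -m crank '[[[0,0,0,0,0,-0.1,0],[0,0,0,0,0,-0.26,0],[0,0,0.1,0.01,0.877,-0.26,50],[0,0,0.1,0.01,0.877,-0.26,50],[0,0,0.1,0.01,0.877,-0.26,50],[0,0,0.1,0.01,0.877,-0.26,50],[0,0,0.1,0.01,0.877,-0.26,50],[0,0,0.1,0.01,0.877,-0.26,50],[0,0,0.1,0.01,0.877,-0.26,50],[0,0,0.1,0.01,0.877,-0.26,50],[0,0,0.1,0.01,0.877,-0.26,50],[0,0,0.1,0.01,0.877,-0.26,50]]]'
python3 - <<'E'
from ov import *
f=cam("top");g=cam("scene"); P=[440,241.7,.273]; F=[573,5.6,.323]; s=state()
cg=[T(P,[[2+x,y,26+z] for x,y,z in l]) for l in clipL()]+parkm(P)
c,sn=np.cos(0),0
fx=[T(F,box(-70,75,-21,21,52)),T(F,circ(-50,0,52,14)),T(F,circ(-50,0,71,11)),T(F,box(-95,95,-55,55,30))]
fs=np.array(s["eef_pos"]); tc=[np.array([fs+[-8,0,0],fs+[8,0,0]]),np.array([fs+[0,-8,0],fs+[0,8,0]])]
o=np.zeros((600,800,3),np.uint8)
def put(a,x,y): o[y:y+a.shape[0],x:x+a.shape[1]]=a
put(draw(f,cg+tc,(125,210,185,282),5),0,0)
put(draw(g,cg+tc,(320,120,385,192),5),310,0)
put(draw(f,fx,(205,175,290,250),2.5 and 2),640,0)
put(draw(g,fx,(215,137,293,245),2),640,180)
cv2.imwrite("pics/p2.png",o); print(fs)
E
```

```text
t: 5.12
eef_pos: [487.6, 253.6, 123.9]
orientation: [-0.417, 3.113, -0.001]
wrist_force: [0.4, 0.9, -0.4]
gripper_width: 50.4Traceback (most recent call last):
  File "<stdin>", line 11, in <module>
  File "<stdin>", line 8, in put
ValueError: could not broadcast input array from shape (150,170,3) into shape (150,160,3)
```

```bash
cat > look.py <<'E'
from ov import *
F=[573,5.6,.323]
def mont(parts,name):
    "parts: (frame,polylines,crop,scale,x,y)"
    o=np.zeros((600,800,3),np.uint8)
    for f,p,c,s,x,y in parts:
        a=draw(f,p,c,s)[:600-y,:800-x]; o[y:y+a.shape[0],x:x+a.shape[1]]=a
    cv2.imwrite("pics/"+name+".png",o)
fx=[T(F,box(-70,75,-21,21,52)),T(F,circ(-50,0,52,14)),T(F,circ(-50,0,71,11)),T(F,box(-95,95,-55,55,30))]
def cross():
    fs=np.array(state()["eef_pos"]); return [np.array([fs+[-8,0,0],fs+[8,0,0]]),np.array([fs+[0,-8,0],fs+[0,8,0]])]
E
python3 - <<'E'
from look import *
f=cam("top");g=cam("scene"); P=[440,241.7,.273]
cg=[T(P,[[2+x,y,26+z] for x,y,z in l]) for l in clipL()]+parkm(P)+cross()
mont([(f,cg,(125,210,185,282),5,0,0),(g,cg,(320,120,385,192),5,305,0),(f,fx,(208,175,288,250),2,635,0),(g,fx,(215,137,293,245),2,635,160)],"p2")
E
```

```text
(no output)
```

View pics/p2.png

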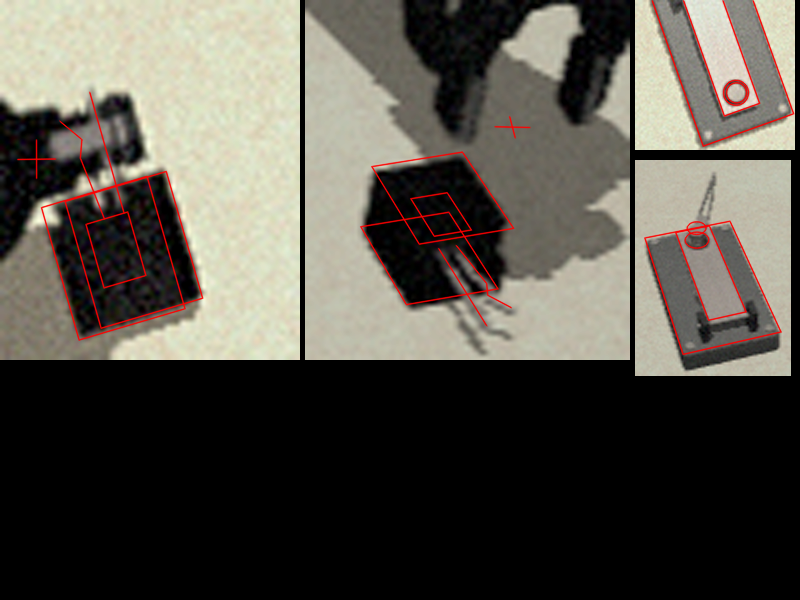

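The bar is fully down and matches the level overlay. At the park, the leg overlay fits in the top view, but the scene view shows extra dark lines, either shadow or legs. I'll zoom into the original frames.

```bash
python3 - <<'E'
from look import *
f,g=[np.load(n+"0.npy",allow_pickle=True).item() for n in("top","scene")]; P=[440,241.7,.273]
cg=[T(P,[[2+x,y,26+z] for x,y,z in l]) for l in clipL()[1:]]
mont([(f,[],(134,222,162,255),10,0,0),(f,cg,(134,222,162,255),10,285,0),(g,[],(335,160,370,192),9,0,335-25),(g,cg,(335,160,370,192),9,320,310)],"p3")
E
```

```text
(no output)
```

View pics/p3.png

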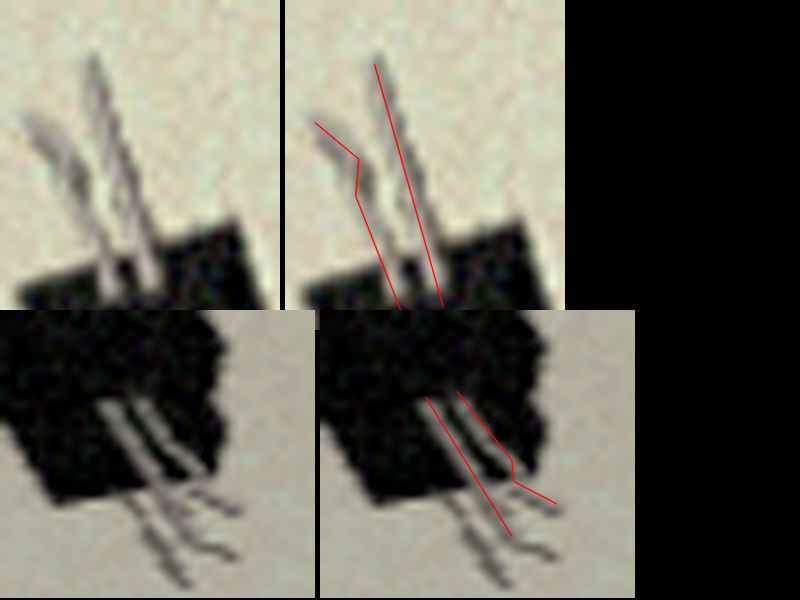

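The dark lines are shadows of the legs; the overlay fits within about 1 px, tip at (92,55) against (90,65) at 10x.

```bash
python3 -c "
from h import *
print(goal([488,255,7],down(.273)),state()['joint_pos'])"
```

```text
[-1.100e-03 -1.000e-04 -1.560e-02 -2.700e-03  6.000e-03  3.893e-01] [-0.31188623  0.43825692 -0.26789795  1.90019582  0.15455438  0.82313094
  1.17458489]
```

```bash
python3 -m crank '[[[0,0,-0.016,-0.003,0.006,0.12,50],[0,0,-0.016,-0.003,0.006,0.24,50],[0,0,-0.016,-0.003,0.006,0.32,50],[0,0,-0.016,-0.003,0.006,0.37,50],[0,0,-0.016,-0.003,0.006,0.389,50],[0,0,-0.016,-0.003,0.006,0.389,50],[0,0,-0.016,-0.003,0.006,0.389,0],[0,0,-0.016,-0.003,0.006,0.389,0],[0,0,-0.016,-0.003,0.006,0.389,0],[0,0,-0.016,-0.003,0.006,0.389,0],[0,0,-0.016,-0.003,0.006,0.389,0],[0,0,-0.016,-0.003,0.006,0.389,0]]]'; python3 -c "
from h import *
c=np.array([np.cos(.273),np.sin(.273),0]);s=state();print(goal(s['eef_pos']+45*c,down(.273)),s['ft_torque'])"
```

```text
t: 6.32
eef_pos: [488.5, 257.3, 8.3]
orientation: [-0.432, 3.109, 0.001]
wrist_force: [1.5, -0.5, 3.0]
gripper_width: 12.4
[ 0.0006  0.0051  0.006  -0.15   -0.0005  0.0004] [-0.13354715 -0.32743061  0.03872532]
```

```bash
python3 -m crank '[[[0,0,0,0,0,0,0],[0,0,0,0,0,0,0]]]'; python3 - <<'E'
from look import *
f=cam("top");g=cam("scene")
mont([(f,cross(),(125,195,185,270),5,0,0),(g,cross(),(325,140,385,200),6,305,0)],"p4"); print(state()['ft_torque'],state()['gripper_width'])
E
```

```text
t: 6.48
eef_pos: [488.5, 257.3, 8.0]
orientation: [-0.432, 3.109, 0.001]
wrist_force: [2.2, -0.2, 4.4]
gripper_width: 12.5
[-1.44470625e-01 -4.66215207e-01 -2.84556679e-04] 12.78508648193112
```

View pics/p4.png

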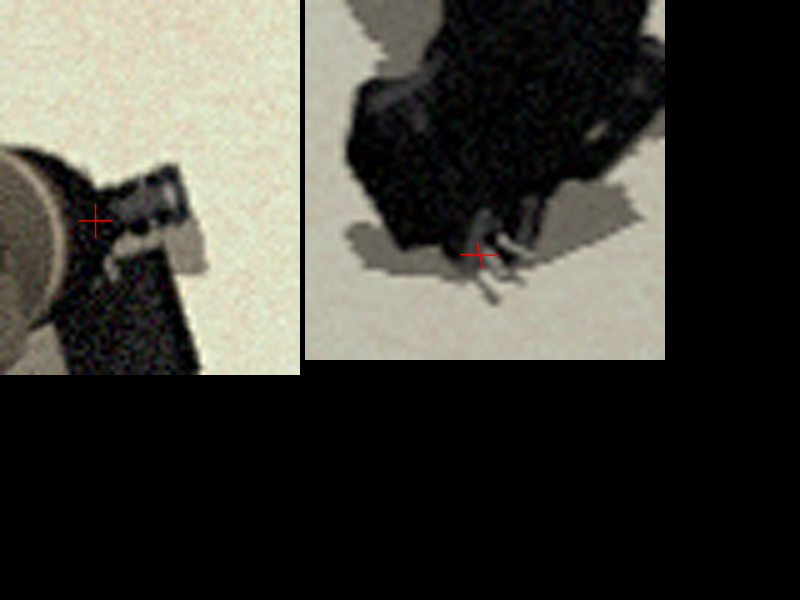

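The scene view shows both legs between the fingers at (490,250), with the flare just outside the right one. Next I'll draw the clip out.

```bash
python3 -m crank '[[[0,0,0,-0.015,0,0,0],[0,0,0,-0.03,0,0,0],[0,0,0,-0.05,0,0,0],[0,0,0,-0.07,0,0,0],[0,0,0,-0.09,0,0,0],[0,0,0,-0.11,0,0,0],[0,0,0,-0.13,0,0,0],[0,0,0,-0.15,0,0,0],[0,0,0,-0.165,0,0,0],[0,0,0,-0.165,0,0,0]]]'
python3 - <<'E'
from look import *
f=cam("top");g=cam("scene")
mont([(f,cross(),(125,180,185,270),5,0,0),(g,cross(),(325,140,385,210),6,305,0)],"p5"); print(state()['ft_torque'],state()['gripper_width'])
E
```

```text
t: 7.42
eef_pos: [536.2, 270.6, 6.9]
orientation: [-0.432, 3.111, 0.001]
wrist_force: [0.4, -0.3, -0.2]
gripper_width: 12.4
[-0.02115576  0.0348801  -0.04605331] 12.685153819267725
```

View pics/p5.png

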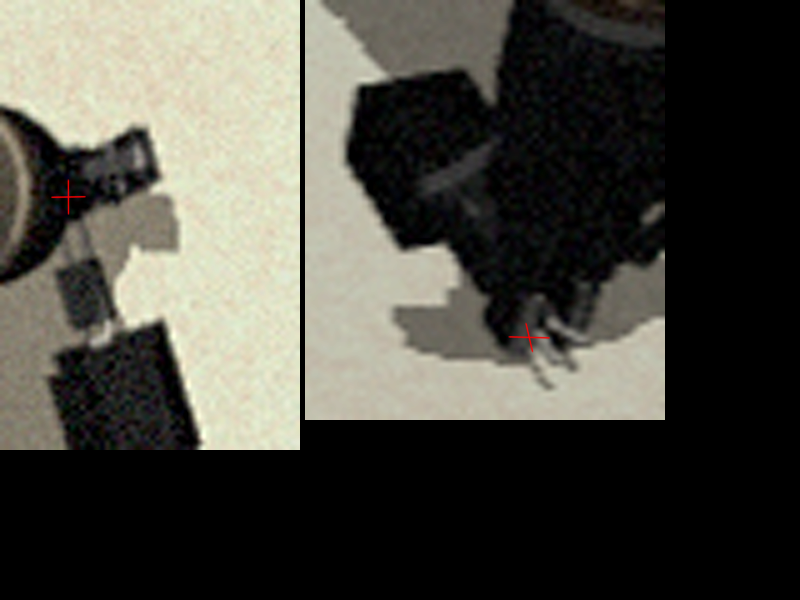

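The clip is out: its block is at (80,293) in the top crop, and the bend is clear of the roof. I'll lift and carry it to the rest.

```bash
python3 -c "
from h import *
f=grab_frame('top'); b=atz(f,[[125+80.5/5-.4,180+294/5-.4]],32)[0]; s=state(); d=s['eef_pos']-b; a=.273
print(b, 'along',d[0]*np.cos(a)+d[1]*np.sin(a),'lat',-d[0]*np.sin(a)+d[1]*np.cos(a))
s0=[538,271,150]
print(goal(s0,down(.273)))
print(goal([490,60,150],down(-.5)), goal([480,-200,150],down(-1.25)))"
python3 -m crank '[[[0,0,0,-0.02,0,-0.1,0],[0,0,0,-0.03,0,-0.22,0],[0,0,0,-0.03,0,-0.34,0],[0,0,0,-0.03,0,-0.46,0],[0,0,0,-0.03,0,-0.46,0]]]'
python3 -c "
from h import *
print(goal([500,-10,150],down(-.5)))"
```

```text
[490.0788121  258.00919302  32.        ] along 46.16160945630042 lat -0.24626632619369992
[-1.000e-04 -1.200e-03  6.000e-03 -1.130e-02 -6.000e-04 -4.773e-01]
[-5.0000e-04 -1.1000e-03  1.4823e+00  3.3440e-01 -6.3370e-01 -4.7710e-01] [-1.0000e-03 -9.0000e-04  2.9147e+00  6.0270e-01 -1.4584e+00 -4.7690e-01]
t: 7.98
eef_pos: [547.7, 275.5, 153.0]
orientation: [-0.431, 3.1, 0.006]
wrist_force: [1.7, 0.4, -0.1]
gripper_width: 12.2
[ 0.0135  0.0203  1.4828  0.4127 -0.8721  0.0029]
```

```bash
python3 -c "
from h import *
print(goal([520,85,145],down(-.25)))"
python3 -m crank '[[[0,0,1,0.26,-0.58,0.02,0],[0,0,1,0.26,-0.58,0.02,0],[0,0,1,0.26,-0.58,0.02,0],[0,0,1,0.26,-0.58,0.02,0],[0,0,1,0.26,-0.58,0.02,0],[0,0,1,0.26,-0.58,0.02,0],[0,0,1,0.26,-0.58,0.02,0],[0,0,1,0.26,-0.58,0.02,0]]]'; python3 -c "
from h import *
print(goal([500,-105,145],down(-.77)))"
```

```text
[ 0.0107  0.0215  1.0053  0.2624 -0.5857  0.0221]
t: 8.65
eef_pos: [516.0, 85.1, 139.2]
orientation: [0.386, 3.118, 0.001]
wrist_force: [0.5, 0.4, -0.7]
gripper_width: 12.5
[ 1.7000e-03 -2.0000e-04  1.0003e+00 -1.0290e-01 -6.2760e-01 -1.9800e-02]
```

```bash
python3 -m crank '[[[0,0,1,-0.1,-0.63,-0.02,0],[0,0,1,-0.1,-0.63,-0.02,0],[0,0,1,-0.1,-0.63,-0.02,0],[0,0,1,-0.1,-0.63,-0.02,0],[0,0,1,-0.1,-0.63,-0.02,0],[0,0,1,-0.1,-0.63,-0.02,0],[0,0,1,-0.1,-0.63,-0.02,0],[0,0,1,-0.1,-0.63,-0.02,0]]]'; python3 -c "
from h import *
print(goal([475,-293,60],down(-1.25)))"
```

```text
t: 9.32
eef_pos: [499.4, -104.1, 145.0]
orientation: [-1.176, -2.913, -0.002]
wrist_force: [0.2, -0.4, -0.1]
gripper_width: 12.5
[ 0.0015 -0.0019  0.9218 -0.3788 -0.5102  0.2826]
```

```bash
python3 -m crank '[[[0,0,0.92,-0.379,-0.51,0,0],[0,0,0.92,-0.379,-0.51,0,0],[0,0,0.92,-0.379,-0.51,0.1,0],[0,0,0.92,-0.379,-0.51,0.2,0],[0,0,0.92,-0.379,-0.51,0.283,0],[0,0,0.92,-0.379,-0.51,0.283,0],[0,0,0.92,-0.379,-0.51,0.283,0],[0,0,0.92,-0.379,-0.51,0.283,0],[0,0,0.92,-0.379,-0.51,0.283,0]]]'; python3 - <<'E'
from look import *
f=cam("top");g=cam("scene")
RM=[456,-236,.309]; e=np.array(state()["eef_pos"]); u=np.array([np.cos(-1.25),np.sin(-1.25),0]); q=e-46*u; C=[q[0],q[1],-1.25]
cl=[T(C,[[x,y,e[2]+18+z] for x,y,z in l]) for l in clipL()]
mont([(f,cl+restm(RM),(325,215,405,290),5,0,0),(g,cl+restm(RM),(115,125,185,190),5,405,0)],"p6"); print(state()['ft_torque'],goal([475,-293,12],down(-1.25)))
E
```

```text
t: 10.07
eef_pos: [475.8, -292.8, 61.0]
orientation: [1.836, 2.549, 0.003]
wrist_force: [0.9, -0.3, 0.8]
gripper_width: 12.3
[-0.02656916 -0.0405509  -0.00414416] [ 0.0051  0.0015  0.0023  0.0025 -0.0032  0.1659]
```

View pics/p6.png

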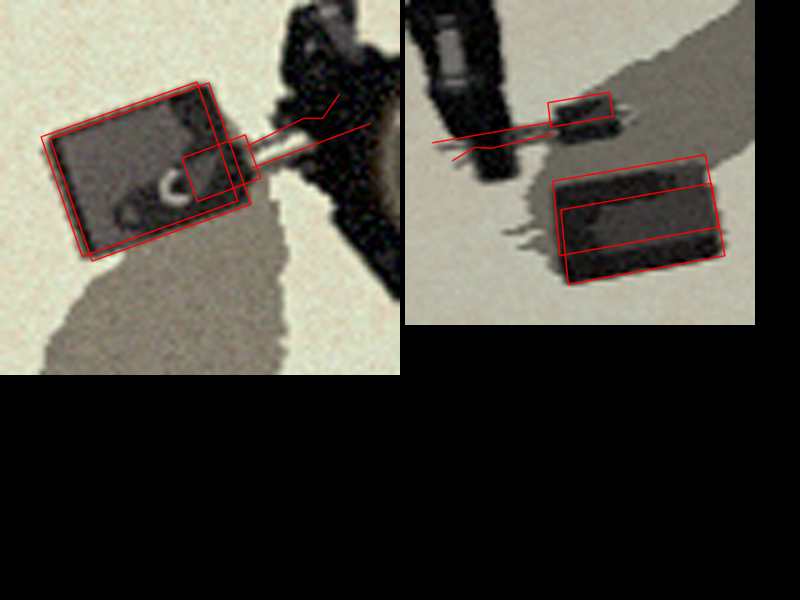

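The top view shows the block about to land on the rest's -y part, with the bend at (175,187). In the scene view the block hangs level, about 1 px lower than modelled. I'll lower it until contact.

```bash
python3 -m crank '[[[0,0,0,0,0,0.1,0],[0,0,0,0,0,0.13,0],[0,0,0,0,0,0.15,0],[0,0,0,0,0,0.16,0],[0,0,0,0,0,0.16,0]]]'; python3 -m crank '[[[0,0,0,0,0,0.005,0],[0,0,0,0,0,0.01,0],[0,0,0,0,0,0.01,0]]]'; python3 -c "
from h import *
print(state()['wrist_force'],state()['ft_torque'])"
```

```text
t: 10.58
eef_pos: [473.7, -295.0, 12.3]
orientation: [-1.84, -2.545, -0.0]
wrist_force: [0.1, -0.9, -0.6]
gripper_width: 12.7
t: 10.83
eef_pos: [474.0, -295.7, 9.7]
orientation: [1.841, 2.545, 0.0]
wrist_force: [-0.2, -0.6, -0.4]
gripper_width: 12.3
[-0.21065621 -0.64740153 -0.41518514] [-0.01671443  0.04825896  0.06565097]
```

```bash
python3 -m crank '[[[0,0,0,0,0,0.004,0],[0,0,0,0,0,0.007,0],[0,0,0,0,0,0.007,0]]]'; python3 -c "
from h import *
print(state()['wrist_force'],state()['ft_torque'])"
```

```text
t: 11.08
eef_pos: [474.2, -295.8, 7.8]
orientation: [1.841, 2.544, 0.0]
wrist_force: [-1.1, 0.0, 4.3]
gripper_width: 12.9
[-1.11105335  0.01732882  4.28005365] [0.19255319 0.22204227 0.02678525]
```

```bash
python3 -m crank '[[[0,0,0,0,0,0,45],[0,0,0,0,0,0,45],[0,0,0,0,0,0,45],[0,0,0,0,0,0,45],[0,0,0,0,0,0,45],[0,0,0,0,0,-0.1,45],[0,0,0,0,0,-0.2,45],[0,0,0,0,0,-0.35,45],[0,0,0,-0.4,0,-0.35,45],[0,0,0,-0.4,0,-0.35,45],[0,0,0,-0.4,0,-0.35,45],[0,0,0,-0.4,0,-0.35,45],[0,0,0,-0.4,0,-0.35,45]]]'; python3 - <<'E'
from look import *
f=cam("top");g=cam("scene")
np.save("f2.npy",f,allow_pickle=True);np.save("g2.npy",g,allow_pickle=True)
u=np.array([np.cos(-1.25),np.sin(-1.25),0]); q=np.array([474.2,-295.8,0])-46*u; C=[q[0],q[1],-1.25]; print(C)
cl=[T(C,[[x,y,26+z] for x,y,z in l]) for l in clipL()]
mont([(f,cl,(328,218,398,278),6,0,0),(g,cl,(120,145,185,190),6,0,330),(g,[],(120,145,180,190),6,400,330),(f,[],(328,218,398,278),5,430,0)],"p7")
E
```

```text
t: 12.17
eef_pos: [510.4, -412.2, 111.9]
orientation: [1.846, 2.542, -0.002]
wrist_force: [-0.2, 1.4, -0.5]
gripper_width: 45.0
[np.float64(459.69517132981764), np.float64(-252.14670750964305), -1.25]
```

View pics/p7.png

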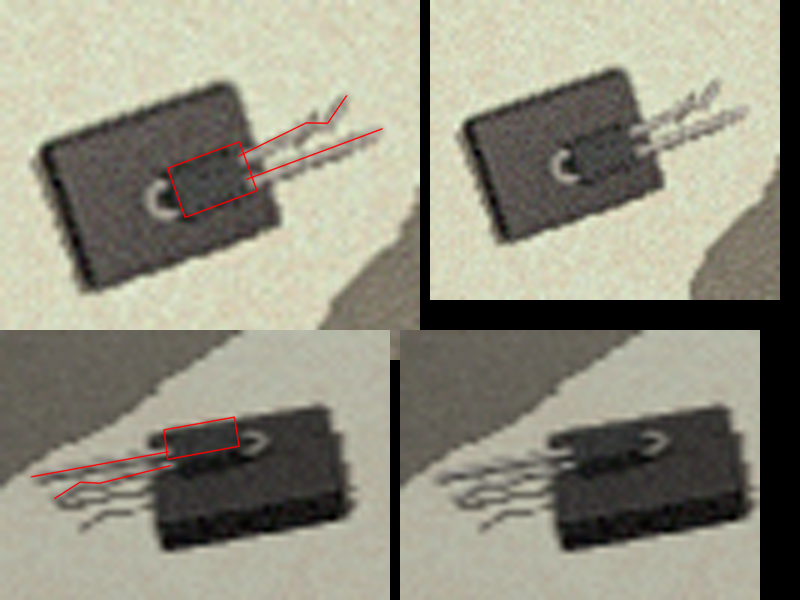

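The clip lies flat on the rest with legs overhanging. Straight-leg tip at (377,138) and bend rear at (148,200) in the 6x top crop; I'll measure from these in both views.

```bash
python3 - <<'E'
from ov import *
from scipy.optimize import least_squares
f,g=[np.load(n+"2.npy",allow_pickle=True).item() for n in "fg"]
# model pts: straight tip, bend rear, sprung tip
M=np.array([[73,-6,23],[-25,-1,23],[64.5,11.5,23.]])
ut=(np.array([[377,138],[148,200],[347,97]])+.5)/6-.5+[328,218]
us=(np.array([[38,482],[270,438],[60,502]])-[0,330]+.5)/6-.5+[120,145]
for n,c in(("top",[(f,ut)]),("scene",[(g,us)]),("both",[(f,ut),(g,us)])):
    r=least_squares(lambda p:np.concatenate([(proj(F,T(p,M))-u).ravel() for F,u in c]),[459.7,-252,-1.25],x_scale=[10,10,.1]); print(n,r.x.round(3),r.fun.round(1))
E
python3 - <<'E'
from h import *
u=np.array([np.cos(-1.25),np.sin(-1.25),0])
print(state()['joint_pos'].round(2),goal(np.array([459,-252,100]),down(-1.25)))
E
```

```text
top [ 459.35  -251.213   -1.282] [ 0.7 -0.5 -0.7  0.2  0.1  0.3]
scene [ 458.911 -249.428   -1.199] [-0.1 -0.2 -0.1  0.1  0.3  0.1]
both [ 459.077 -250.406   -1.26 ] [ 0.2 -1.  -1.   0.5 -0.6 -0.1 -0.5 -1.3 -0.4  0.5 -0.5 -0.8]
[ 0.48  0.61  0.21  1.65 -0.15  0.9   1.07] [-0.0013 -0.0039 -0.0049  0.5486 -0.0008  0.0388]
```

```bash
python3 -m crank '[[[0,0,0,0.15,0,0,45],[0,0,0,0.3,0,0,45],[0,0,0,0.4,0,0,45],[0,0,0,0.5,0,0.02,45],[0,0,0,0.543,0,0.04,45],[0,0,0,0.543,0,0.15,45],[0,0,0,0.543,0,0.2,45],[0,0,0,0.543,0,0.2,45],[0,0,0,0.543,0,0.2,45]]]'; python3 - <<'E'
from h import *
print(goal(np.array([459,-250.5,22]),down(-1.255)))
E
```

```text
t: 13.02
eef_pos: [459.4, -252.9, 51.7]
orientation: [-1.838, -2.545, 0.0]
wrist_force: [0.6, -0.3, 0.4]
gripper_width: 45.0
[-0.0032 -0.0043  0.0076  0.0078  0.0015  0.099 ]
```

```bash
python3 -m crank '[[[0,0,0.01,0.008,0,0.04,45],[0,0,0.01,0.008,0,0.08,45],[0,0,0.01,0.008,0,0.096,45],[0,0,0.01,0.008,0,0.099,45],[0,0,0.01,0.008,0,0.099,45]]]'; python3 -m crank '[[[0,0,0,0,0,0,0],[0,0,0,0,0,0,0],[0,0,0,0,0,0,0],[0,0,0,0,0,0,0],[0,0,0,0,0,0,0],[0,0,0,0,0,0,0]]]';python3 -c "
from h import *
print(state()['ft_torque'])"
```

```text
t: 13.43
eef_pos: [459.4, -252.5, 22.5]
orientation: [-1.848, -2.54, 0.0]
wrist_force: [0.6, -0.7, -0.7]
gripper_width: 44.8
t: 13.93
eef_pos: [460.0, -252.8, 23.3]
orientation: [1.848, 2.539, 0.0]
wrist_force: [-0.5, 0.1, 5.1]
gripper_width: 18.1
[0.0990637  0.23117011 0.00792548]
```

```bash
python3 -m crank '[[[0,0,0,0,0,-0.03,0],[0,0,0,0,0,-0.1,0],[0,0,0,0,0,-0.2,0],[0,0,0,0,0,-0.3,0],[0,0,0,0,0,-0.3,0]]]';python3 -c "
from h import *
print(goal([498,91,110],down(-1.248)),state()['ft_torque'])"
```

```text
t: 14.35
eef_pos: [463.0, -254.4, 118.2]
orientation: [1.843, 2.533, 0.003]
wrist_force: [0.7, -0.7, -1.1]
gripper_width: 18.0
[ 0.0131  0.012  -0.0198  1.0599  0.4647  0.024 ] [-0.03975312 -0.10136485 -0.00257356]
```

```bash
python3 -m crank '[[[0,0,-0.01,0.13,0.05,0.02,0],[0,0,-0.01,0.26,0.11,0.02,0],[0,0,-0.01,0.38,0.16,0.02,0],[0,0,-0.01,0.5,0.22,0.02,0],[0,0,-0.01,0.62,0.27,0.02,0],[0,0,-0.01,0.74,0.32,0.02,0],[0,0,-0.01,0.85,0.37,0.02,0],[0,0,-0.01,0.93,0.42,0.02,0],[0,0,-0.01,0.97,0.45,0.02,0],[0,0,-0.01,1,0.46,0.02,0],[0,0,-0.01,1,0.46,0.02,0]]]';python3 -c "
from h import *
print(goal([498,91,57],down(-1.248)),state()['ft_torque'])"
```

```text
t: 15.27
eef_pos: [498.3, 77.9, 106.5]
orientation: [-1.837, -2.548, -0.001]
wrist_force: [-0.7, -0.4, -0.9]
gripper_width: 18.2
[ 0.0004 -0.0015 -0.0021  0.0416  0.0127  0.1651] [-0.07044627 -0.00200734  0.00451312]
```

```bash
python3 -m crank '[[[0,0,0,0.042,0.012,0,0],[0,0,0,0.042,0.012,0,0],[0,0,0,0.042,0.012,0.06,0],[0,0,0,0.042,0.012,0.12,0],[0,0,0,0.042,0.012,0.155,0],[0,0,0,0.042,0.012,0.165,0],[0,0,0,0.042,0.012,0.165,0],[0,0,0,0.042,0.012,0.165,0]]]'
cat > p8.py <<'E'
from look import *
import sys
f=cam("top");g=cam("scene"); np.save("f3.npy",f,allow_pickle=True);np.save("g3.npy",g,allow_pickle=True)
e=np.mean([state()["eef_pos"] for _ in range(3)],0); a=-1.248; u=np.array([np.cos(a),np.sin(a),0]); q=e-2.5*u; C=[q[0],q[1],a]; print(e,C)
cl=[T(C,[[x,y,60+z] for x,y,z in l]) for l in clipL()]+[T(F,circ(-50,0,71,11)),T(F,[[-50,-11,57],[-50,11,57]]),T(F,circ(-50,0,52,14))]
mont([(f,cl,(205,165,275,240),5,0,0),(f,[],(205,165,275,240),5,355,0) if 0 else (g,cl,(225,130,295,190),6,355,0),(g,[],(225,140,270,180),6,355,362) ,(f,[],(225,190,272,240),4,160,380)],sys.argv[1])
E
python3 p8.py p8
```

```text
t: 15.93
eef_pos: [498.2, 87.9, 57.3]
orientation: [1.843, 2.544, -0.0]
wrist_force: [1.0, -0.4, 0.1]
gripper_width: 17.9
[498.66859975  88.44672561  57.76989189] [np.float64(497.8755504964817), np.float64(90.81760580406045), -1.248]
```

View pics/p8.png

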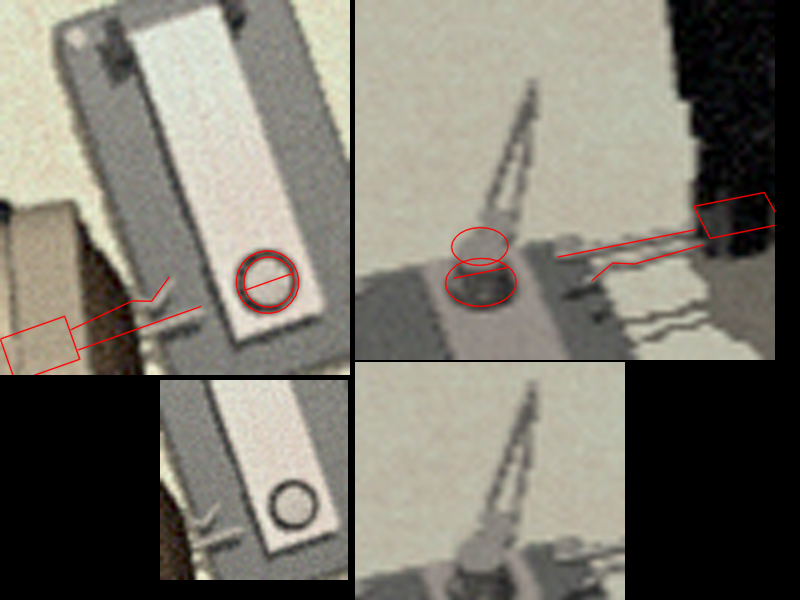

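The top view shows the post matching its overlay. The leg tip is about 1 px (2 mm) to the -x side of the model, at about (246,227.5) in raw pixels. I'll measure that offset numerically with intensity profiles.

```bash
cat > prof.py <<'E'
from ov import *
from scipy.ndimage import map_coordinates
def prof(f,C,z,xs,offs,axis):
    "mean grey along straight leg line vs offset (mm) in clip y (axis=1), or z (2)"
    im=f["img"].mean(2); out=[]
    for o in offs:
        p=np.c_[xs,np.full(len(xs),-6.),np.full(len(xs),z)]; p[:,axis]+=o
        q=proj(f,T(C,p)); out.append(map_coordinates(im,[q[:,1],q[:,0]],order=1).mean())
    return np.round(out,0).astype(int)
def alongp(f,C,z,dy,xs):
    q=proj(f,T(C,[[x,-6+dy,z] for x in xs])); return np.round(map_coordinates(f["img"].mean(2),[q[:,1],q[:,0]],order=1)).astype(int)
E
python3 - <<'E'
from prof import *
f,g=[np.load(n+"3.npy",allow_pickle=True).item() for n in "fg"]; C=[497.9,90.8,-1.248]
o=np.arange(-10,5,1.); print(o.astype(int))
for a,b in((48,56),(56,64),(64,71)): print("top",a,prof(f,C,57,np.linspace(a,b,9),o,1))
o2=np.arange(-9,8,1.);print(o2.astype(int))
for a,b in((24,40),(40,56),(56,64),(64,71)): print("scn z",a,prof(g,C,57,np.linspace(a,b,15),o2,2))
xs=np.arange(58,86,2);print(xs)
for dy in(-3.,-2,-1): print(dy,alongp(f,C,57,dy,xs))
E
```

```text
[-10  -9  -8  -7  -6  -5  -4  -3  -2  -1   0   1   2   3   4]
top 48 [52 47 45 46 50 58 71 83 88 83 74 64 54 48 48]
top 56 [47 40 37 38 43 55 70 83 89 87 82 75 68 63 61]
top 64 [52 46 43 47 54 62 72 83 91 90 83 77 72 70 69]
[-9 -8 -7 -6 -5 -4 -3 -2 -1  0  1  2  3  4  5  6  7]
scn z 24 [ 76  81  83  81  76  69  64  61  64  71  78  82  86  91  96  99 100]
scn z 40 [82 87 90 87 79 69 62 62 66 73 78 82 85 89 94 98 99]
scn z 56 [58 61 63 64 59 56 54 58 65 73 80 82 81 81 84 89 94]
scn z 64 [51 50 50 47 44 42 44 53 63 72 74 73 72 71 70 71 72]
[58 60 62 64 66 68 70 72 74 76 78 80 82 84]
-3.0 [85 86 81 84 85 78 86 86 79 71 63 44 46 95]
-2 [92 88 87 94 89 87 95 87 77 70 63 44 55 94]
-1 [87 88 88 90 88 92 89 82 74 68 59 45 61 96]
```

```bash
python3 - <<'E'
from prof import *
from scipy.optimize import minimize
f2,g2,f,g=[np.load(n+".npy",allow_pickle=True).item() for n in("f2","g2","f3","g3")]; C=[497.9,90.8,-1.248];D=[459.1,-250.4,-1.26]
o=np.arange(-6,7,1.);print(o.astype(int));print("top2",prof(f2,D,23,np.linspace(34,70,30),o,1))
o2=np.arange(-9,8,1.);print(o2.astype(int))
for a,b in((34,46),(46,58),(58,70)): print("scn2",a,prof(g2,D,23,np.linspace(a,b,15),o2,2))
C2=[C[0]-1.8*.948,C[1]-1.8*.317,C[2]]
for a,b in((24,34),(34,46)): print("scn3 corrected",a,prof(g,C2,57,np.linspace(a,b,15),o2,2))
im=f["img"].mean(2)
def ring(p,z=62):
    v=[]
    for r in(12,12.5,13):
        a=np.linspace(0,2*np.pi,72); q=proj(f,np.c_[p[0]+r*np.cos(a),p[1]+r*np.sin(a),0*a+z]); v.append(map_coordinates(im,[q[:,1],q[:,0]],order=1).mean())
    return np.mean(v)
r=minimize(ring,[525.5,-10.3],method="Nelder-Mead",options=dict(initial_simplex=[[525.5,-10.3],[528,-10.3],[525.5,-8]]));print("post",r.x,r.fun, T([573,5.6,.323],[[-50,0,0]]))
E
```

```text
[-6 -5 -4 -3 -2 -1  0  1  2  3  4  5  6]
top2 [106  95  83  77  81  87  89  91  96 104 110 110 105]
[-9 -8 -7 -6 -5 -4 -3 -2 -1  0  1  2  3  4  5  6  7]
scn2 34 [69 74 76 73 66 60 57 61 69 76 81 84 88 92 95 96 96]
scn2 46 [82 84 82 75 65 58 56 62 70 77 81 83 87 91 94 96 96]
scn2 58 [92 92 88 78 67 58 57 64 73 80 85 87 91 94 94 92 89]
scn3 corrected 24 [ 81  81  76  69  63  61  64  70  77  80  83  87  92  97 100 100 100]
scn3 corrected 34 [ 90  89  83  74  65  61  64  71  77  81  84  87  93  97  99 100 100]
post [525.8110443   -9.79044376] 50.04475223240103 [[525.58562759 -10.27064235   0.        ]]
```

The leg height checks out (about 57.4 against 57). The lateral correction is +2.2 mm along clip y; I'll apply it, advance 14 mm, and recheck numerically.

```bash
python3 -m crank '[[[0,0,0,0,0.0073,0.0013,0],[0,0,0,-0.02,0.0073,0.0013,0],[0,0,0,-0.04,0.0073,0.0013,0],[0,0,0,-0.046,0.0073,0.0013,0],[0,0,0,-0.046,0.0073,0.0013,0],[0,0,0,-0.046,0.0073,0.0013,0]]]'
python3 - <<'E'
from prof import *
f=cam("top");g=cam("scene"); e=np.mean([state()["eef_pos"] for _ in range(3)],0); a=-1.248;C=[e[0],e[1],a]; print(e)
o=np.arange(-10,5,1.); print(o.astype(int))
for x,b in((40,54),(52,60),(62,71)): print("top",x,prof(f,C,57,np.linspace(x,b,9),o,1))
F2=[573.2,6.1,.323]
P=np.array([[525.8],[-9.8]]).ravel(); H=[P[0]-45*np.cos(a)+6*-np.sin(a),P[1]-45*np.sin(a)+6*np.cos(a)]
# hole-axis line model: leg along hole when clip at H
D=[H[0]-40*np.cos(a),H[1]-40*np.sin(a),a]
for x,b in((52,60),(62,69)): print("top hole-line",x,prof(f,D,57,np.linspace(x,b,9),o,1))
d=np.array(H)-e[:2]; print("togo along",d@[np.cos(a),np.sin(a)],"lat",d@[-np.sin(a),np.cos(a)])
E
```

```text
t: 16.53
eef_pos: [504.4, 75.8, 56.6]
orientation: [-1.843, -2.544, 0.0]
wrist_force: [-1.7, -0.2, -0.0]
gripper_width: 18.2
[504.24684939  76.29408117  56.56648125]
[-10  -9  -8  -7  -6  -5  -4  -3  -2  -1   0   1   2   3   4]
top 40 [40 34 29 27 26 29 36 43 47 47 43 39 35 32 29]
top 52 [53 46 40 37 38 45 60 76 87 89 84 77 71 65 60]
top 62 [77 73 71 70 69 69 72 79 87 90 86 78 73 72 73]
top hole-line 52 [60 52 44 39 37 40 50 64 79 90 89 81 73 67 62]
top hole-line 62 [97 96 94 93 93 91 86 83 85 88 92 91 87 88 91]
togo along 43.484584669531856 lat -0.8707634280860405
```

```bash
python3 -m crank '[[[0,0,0,0,0.0013,-0.0007,0],[0,0,0,-0.01,0.0013,-0.0007,0],[0,0,0,-0.02,0.0013,-0.0007,0],[0,0,0,-0.03,0.0013,-0.0007,0],[0,0,0,-0.04,0.0013,-0.0007,0],[0,0,0,-0.04,0.0013,-0.0007,0],[0,0,0,-0.04,0.0013,-0.0007,0]]]'; python3 -c "
from h import *
print(state()['wrist_force'],state()['ft_torque'])"
```

```text
t: 17.22
eef_pos: [508.5, 64.5, 56.8]
orientation: [-1.842, -2.545, 0.0]
wrist_force: [0.4, 0.1, -0.1]
gripper_width: 17.9
[ 0.44309287  0.1471996  -0.14359502] [-0.01382718  0.04560999 -0.02007099]
```

```bash
python3 -m crank '[[[0,0,0,-0.012,0,0,0],[0,0,0,-0.024,0,0,0],[0,0,0,-0.036,0,0,0],[0,0,0,-0.045,0,0,0],[0,0,0,-0.045,0,0,0]]]'; python3 -c "
from h import *
s=state();print(s['wrist_force'],s['ft_torque']);d=np.array([517.8,34.8])-s['eef_pos'][:2];a=-1.248;print(d@[np.cos(a),np.sin(a)],d@[-np.sin(a),np.cos(a)])"
```

```text
t: 17.63
eef_pos: [513.0, 51.1, 56.8]
orientation: [1.843, 2.544, -0.0]
wrist_force: [0.0, -0.7, -0.6]
gripper_width: 17.9
[ 0.04056969 -0.71071513 -0.57207428] [ 0.01250954 -0.00837467  0.0093405 ]
16.96802292289189 -0.5940598425544075
```

```bash
python3 -m crank '[[[0,0,0,-0.01,0,0,0],[0,0,0,-0.02,0,0,0],[0,0,0,-0.03,0,0,0],[0,0,0,-0.03,0,0,0]]]'; python3 -m crank '[[[0,0,0,-0.01,0,0,0],[0,0,0,-0.016,0,0,0],[0,0,0,-0.016,0,0,0]]]'; python3 -c "
from h import *
s=state();print(s['wrist_force'],s['ft_torque']);d=np.array([517.8,34.8])-s['eef_pos'][:2];a=-1.248;print(d@[np.cos(a),np.sin(a)],d@[-np.sin(a),np.cos(a)])"
```

```text
t: 17.97
eef_pos: [516.9, 43.0, 57.2]
orientation: [1.84, 2.543, 0.002]
wrist_force: [3.6, -0.3, 1.0]
gripper_width: 18.1
t: 18.22
eef_pos: [517.9, 37.8, 57.0]
orientation: [1.842, 2.543, 0.0]
wrist_force: [3.9, -2.5, -0.7]
gripper_width: 17.7
[ 3.92857623 -2.49430657 -0.7414253 ] [-0.39929683 -0.74818644  0.12131754]
2.8082749394898165 -1.0705952772163043
```

```bash
for i in 1; do python3 -m crank '[[[0,0,0,-0.005,0,0,0],[0,0,0,-0.009,0,0,0],[0,0,0,-0.009,0,0,0],[0,0,0,-0.009,0,0,0]]]'; done; python3 -c "
from h import *
s=state();w=s['wrist_force'];a=-1.248;u=np.array([np.cos(a),np.sin(a)]);v=np.array([-np.sin(a),np.cos(a)]);d=np.array([517.8,34.8])-s['eef_pos'][:2];print('f',w[:2]@u,w[:2]@v,w[2],'d',d@u,d@v)"
```

```text
t: 18.55
eef_pos: [518.0, 36.1, 56.8]
orientation: [1.842, 2.545, -0.0]
wrist_force: [2.5, -0.5, -0.5]
gripper_width: 18.0
f 1.2667881065854463 2.2071497886260842 -0.4972448433125509 d 1.140368161654553 -0.5685440595372558
```

```bash
cat > st.py <<'E'
from h import *
s=state();w=s['wrist_force'];a=-1.248;u=np.array([np.cos(a),np.sin(a)]);v=np.array([-np.sin(a),np.cos(a)]);d=np.array([517.8,34.8])-s['eef_pos'][:2];print('f',w[:2]@u,w[:2]@v,w[2],'d',d@u,d@v)
E
python3 -m crank '[[[0,0,0,-0.004,0,0,0],[0,0,0,-0.004,0,0,0],[0,0,0,-0.004,0,0,0]]]';python3 st.py; python3 -m crank '[[[0,0,0,-0.004,0,0,0],[0,0,0,-0.004,0,0,0],[0,0,0,-0.004,0,0,0]]]';python3 st.py
```

```text
t: 18.8
eef_pos: [518.2, 35.1, 56.8]
orientation: [-1.842, -2.545, 0.0]
wrist_force: [2.5, 0.1, -0.6]
gripper_width: 18.0
f 0.6900485668198979 2.4126117407633703 -0.557376446332831 d 0.18530572372412824 -0.47894165076195294
t: 19.05
eef_pos: [518.5, 34.0, 56.8]
orientation: [-1.842, -2.545, 0.0]
wrist_force: [1.5, 0.2, -0.7]
gripper_width: 17.8
f 0.3199318157326877 1.4308598863376836 -0.6978571798532276 d -0.9748229460101872 -0.44502141403854706
```

```bash
cat > tip.py <<'E'
from prof import *
f=cam("top"); a=-1.248; P=np.array([525.8,-9.8]); C=[P[0],P[1],a]
xs=np.arange(10,44,2);print(xs)
for y in(-8,-4,-2,-1,0,1,2,4,8): # leg line offset from hole axis, at clip-y
    q=proj(f,T(C,[[x,y,57] for x in xs])); print(y,np.round(map_coordinates(f["img"].mean(2),[q[:,1],q[:,0]],order=1)).astype(int))
E
python3 tip.py
```

```text
[10 12 14 16 18 20 22 24 26 28 30 32 34 36 38 40 42]
-8 [92 91 90 89 85 64 42 32 34 28 20 28 49 66 69 69 68]
-4 [86 86 85 86 89 72 51 30 22 23 19 14 37 54 66 71 70]
-2 [86 88 86 87 86 74 54 36 23 24 14 15 31 53 67 71 72]
-1 [86 88 87 87 88 78 56 37 25 24 17 17 25 53 67 70 72]
0 [87 88 88 87 88 82 56 36 28 25 23 21 22 54 66 70 71]
1 [87 88 89 87 88 86 57 36 26 24 26 22 20 54 67 72 71]
2 [87 88 89 87 89 90 61 37 23 23 23 19 20 50 69 75 72]
4 [85 87 87 84 90 89 71 45 33 27 25 19 19 40 66 74 70]
8 [89 89 88 87 88 89 88 61 37 20 13 20 11 30 58 70 71]
```

```bash
python3 -m crank '[[[0,0,0,0,0,0,45],[0,0,0,0,0,0,45],[0,0,0,0,0,0,45],[0,0,0,0,0,0,45],[0,0,0,0,0,0,45],[0,0,0,0,0,-0.05,45],[0,0,0,0,0,-0.15,45],[0,0,0,0,0,-0.3,45],[0,0,0,0.3,0,-0.45,45],[0,0,0,0.5,0,-0.5,45],[0,0,0,0.5,0,-0.5,45],[0,0,0,0.5,0,-0.5,45],[0,0,0,0.5,0,-0.5,45],[0,0,0,0.5,0,-0.5,45]]]'
python3 tip.py; python3 - <<'E'
from look import *
f=cam("top");g=cam("scene")
np.save("f4.npy",f,allow_pickle=True);np.save("g4.npy",g,allow_pickle=True)
a=-1.248; P=np.array([525.8,-9.8]); u=np.array([np.cos(a),np.sin(a)]); v=np.array([-u[1],u[0]]); H=P-45*u+6*v; C=[*H,a]
cl=[T(C,[[x,y,60+z] for x,y,z in l]) for l in clipL()]
mont([(f,[],(225,180,280,240),7,0,0),(g,[],(225,145,285,200),6,390,0),(f,cl,(225,180,280,240),4,0,370+20-20),(g,cl,(225,150,285,195),5,390,340)],"p9")
E
```

```text
t: 20.27
eef_pos: [471.2, 179.6, 207.8]
orientation: [1.834, 2.55, 0.003]
wrist_force: [-0.2, -0.7, 0.2]
gripper_width: 45.0
[10 12 14 16 18 20 22 24 26 28 30 32 34 36 38 40 42]
-8 [ 61  85 112 120 120 108  85  70  69  70  72  71  68  69  70  68  73]
-4 [ 70  61  84 116 117  98  76  71  72  71  68  72  73  74  69  69  73]
-2 [85 63 68 82 82 78 69 69 73 70 71 72 75 76 76 72 72]
-1 [93 71 64 72 77 71 64 72 71 69 70 73 77 77 76 73 73]
0 [101  82  73  76  75  71  70  78  71  69  69  72  77  75  74  74  73]
1 [104  87  83  84  80  82  77  83  78  72  68  72  75  74  73  75  75]
2 [98 88 87 89 87 92 83 88 86 74 68 73 74 74 73 75 75]
4 [ 77  73  78 100  99  95  88  83  77  73  69  73  74  73  73  73  72]
8 [ 43  85 111 123 121 110  89  77  71  71  74  72  70  74  73  72  72]
```

View pics/p9.png

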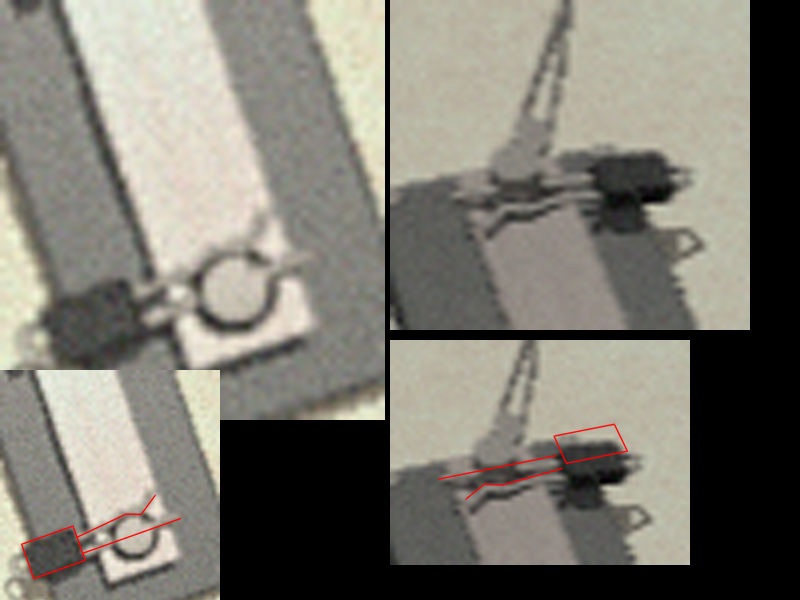

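```bash
python3 -c "
from h import *
print(hand_in(), state()['wrist_force'], state()['t'])"
```

```text
the job is handed in; nothing more can be done
the job is handed in; nothing more can be done
```

I completed the job in the order asked and handed it in at about 20 s of the 67 s allowed; the hand-in gives no verdict.

- **Bar:** I pressed it onto its stop at about 52 mm height, with a peak of about 46 N through the fingertips. The pictures show it level, and still down at the end.
- **Clip, park to rest:** I drew it 50 mm out of the park block by the legs. I then laid it flat on the rest and let go.
- **Clip, rest to post:** I took it again by the grip block and slid the straight leg through the hole from the fixture's +y side. It met no resistance until the sprung leg reached the post. The axial force then turned to a pull inward and faded to about zero at home, as a snap-in should.
- **Final look after letting go:** The straight leg is through the post and the sprung leg is round the shank. In the top view both tips lie within 1 pixel (about 2 mm) of the home position, and the measured straight tip is about 1 mm short of nominal. The gripper was clear of everything.

**Checks that disagreed or failed:**
- The scene camera shows the clip about 1 pixel lower than modelled, within the camera calibration error. It did so at the rest too.
- The gripper read about 12.5 mm on the legs and 18 mm on the block, below the nominal 16 and 20 mm.
- A tip measurement while I was still holding the clip failed because the gripper shaded it, so I repeated it after letting go.
- I did not measure the bystanders again. The arm stayed well clear of them, and the only force readings came from the bar, clip, rest and post.

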